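# Lift the drawer's locking stay beside the lid hinge and open that drawer

### The job

Of the specimen case's two drawers, open the one on the side where the lid's long hinge is: first lift that drawer's locking stay up by its black knob until it stands upright, then pull the drawer wide open by its handle. Leave the other stay down and the other drawer shut, and let go of everything.

Things in the scene. Friction and masses are not known exactly. Their poses are not given: they have to be found in the camera images.
- case: Grey steel specimen case, 180 deep (x) x 240 wide (y) x 90 mm high, fixed to the worktop. Origin: centre of its underside; x points to its back (away from the robot), y to its left seen from the robot, z up. Two drawers side by side with white fronts, centred on y = +58 (left) and -58 mm (right), front faces at x = -100. A thin white lid on top, not to be opened, lies behind two steel stays.
- lid_hinge: The lid's long steel hinge, a plate 90 (x) x 28 mm (y) with a 12 mm barrel along it, 14 mm high, on the case's top. Origin: centre of its underside, at x = 35, y = +100 or -100, z = 90 mm of the case: the start decides which. At the lid's other edge is its catch, a short plate 36 x 28 mm with a thumb turn. The drawer and stay on the hinge's side are the ones meant.
- stay_left (a joint): Angle, rad: 0 down (tooth blocks its drawer), 1.57 upright, stop 1.75; knob swings up and back; stays where left, 1 N moves it. Strap 14 x 4 mm at case y = +58, pivot axis along y at x = -30, z = 102 mm. At its front end a black knob, a cylinder along y, 24 mm wide, 18 in diameter, centred 95 mm from the pivot: x = -125, z = 102 when down. Pinched by its flat ends it turns in the fingers.
- stay_right (a joint): The same for the right stay, at case y = -58 mm: 0 down, locking the right drawer, 1.57 upright, stop 1.75. All its sizes are those of the left stay.
- drawer_left (a joint): How far the left drawer is pulled out toward the case's -x, in m: 0 shut, stop at 0.09. It slides with about 2 N and stays where it is left; while locked it moves only a few mm. Its bar handle is a round bar along y, 10 mm thick, 60 mm long, centred at case y = +58, z = 55 mm and, when shut, x = -145 (45 mm in front of the drawer's front).
- drawer_right (a joint): The same for the right drawer: m pulled out, 0 shut, stop at 0.09; its handle is centred at case y = -58, z = 55 and, when shut, x = -145 mm.

How it is judged:
By the outcome, as a careful person would: the job done as asked, in the order asked, and still so for the second after the job is handed in, with the robot touching nothing.
It also fails if it takes over 48 s, if anything falls off the work surface, if the arm or the gripper's body presses on something with over 40 N, if the wrist force passes 120 N, or if a joint passes its speed limit or range.

### The arm

A 6-joint arm with a two-finger parallel gripper is mounted at the origin on a cart in front of the work surface, level with it; the furniture and walls round the work are solid. World frame = base frame: x ahead of the robot, y to its left, z up, the work surface at z = 0. Lengths are in m, angles in rad, forces in N, time in s.
With the tool pointing down it reaches from about 0.35 to 0.775 m from the base axis. Payload 7.3 kg.
Tool frame: the origin (TCP) lies at the very end of the fingers, on their centre line; the grasp point (between the pads) lies 19 mm behind it; z points along the fingers, y is the line along which they close (so a half turn about z gives the same grasp; the last joint's range is limited). The gripper opens to 92 mm and grips with 3 to 60 N. Pads are 19 mm wide; open, the fingers measure 130 mm over their backs; the gripper's body (75 mm by 190 mm) begins 47 mm behind the grasp point.
Start: joints at [-1.27, 0.342, 1.524, -0, 1.275, -0.146], TCP at [0.227, -0.473, 0.189] pointing down, gripper open.
Joint ranges: [-2.53, 2.53], [-0.77, 2.02], [0.04, 2.7], [-1, 4.14], [0.28, 2.66], [-3.11, 3.11]. Speed limits (rad/s): [2.57, 2.57, 3.14, 3.14, 3.14, 3.14].

### API

Orientations are given as [roll, pitch, yaw] about the fixed x, y, z axes, in that order (R = Rz(yaw) Ry(pitch) Rx(roll)).
In Python, from cell import observe, read_camera, get_calibration, hand_in, search_frame gives the robot as it stands.
- The arm moves only by the tool step_arm, never from a script. Its argument "commands" is a list of rows, each an object with "translation": the shift along the tool's x, y, z in mm, a list of three; "roll": the turn about the tool's z in rad. In form: [{"translation": [x, y, z], "roll": roll}, ...]. A call has 1 to 20 rows; each row shifts and turns the commanded pose from where the row before left it, along the tool's axes as they then stand; what a row does not reach is not made up. A row lasts 1/12 s, in which the tool goes at most 41.7 mm and 7.16 degrees, less where a joint would pass 70% of its speed; a pose out of reach is approached as far as the arm can. A call is refused whole if a number of a shift passes 41.7 or a number of a turn 0.125, either way. A call with a gripper value outside its range is refused whole. "fingers" is the opening, from 0 (shut) to 1 (fully open), set as the call begins (left out, the last holds). The fingers move at their own pace and stop on an object; "grip_force" is the grip in N (left out, the last holds). Time passes only in rows, so rows that do not move let the fingers close. It gives the time, the measured TCP pose, the force, the opening and the grip force at its end, in the units of the state.
- observe(): the state, without advancing time (a new reading comes with each control period).
- read_camera(name): name is "scene" or "top" or "wrist"; returns the picture (480x640x3 uint8, red, green, blue); there is no depth.
- get_calibration(name): a dict with "camera_matrix" (3x3 intrinsics, pixels), "world_from_camera" (4x4, takes a point from camera to world coordinates). Camera axes: x right, y up, looking along -z (the intrinsics and any distortion apply to the point x, -y, -z); pixel columns grow to the right and rows downward; lengths in m; the calibration is good to about 2 mm. A picture is of the moment at which its call begins: read the wrist's pose just before it. get_calibration takes no time and is no camera call; for the wrist camera it gives the pose at the moment of the call.
- hand_in(): hands the job in; it is judged then, once.
Trained networks look in the newest picture that a camera, given by its name, has taken for a name from the list of things; names that differ only in an ending like _2 or _b are one class to them, and where a whole thing is asked for, a point or a joint stands for the part that bears it (a point fixed in the world has none). Each returns a list of dicts, best first, with "confidence" (0 to 1); they miss things now and then, are a little off and sometimes report something else, mostly with a low value. They report only what shows in the picture. A call takes as long as a camera call.
- search_frame(camera, name): "at" ([x, y, z] in m, in world coordinates, good to about 4 mm: the middle of the surface that is visible of it).
The state is a dict: "time": time; "qpos": joint angles; "qvel": joint speeds; "joint_efforts": joint torques, N m; "tool_pos": TCP position; "tool_rot": TCP orientation; "contact_force": force on the tool from outside, world axes, zero at the start; "torque": the same for the moment, N m; "opening": finger opening in m; "grip_force": force on a finger pad.
Only numpy, scipy, OpenCV 4.12 (cv2) and the standard library are available. Lean on these libraries where they do the work, as an engineer would, in place of code of your own. Each camera call takes 0.05 s, during which the arm holds its last target. There are 200 camera calls.

## Working session

There is one attempt and no reset: what is moved stays moved. The work goes in short steps, Python scripts to look and compute and a tool call to move; the robot and the scene stay as the last step left them, time stands still between calls to the robot, and variables do not carry over. Pictures are saved under pics/ and viewed, at most 10 in all, crops included, and the job is handed in when it is done.

Besides the shell and the picture viewer there is one more tool, called after "Request:" by a JSON object that holds its "method" and its "body". step_arm: Moves the arm, as the interface text tells. Its arguments: {"type":"object","properties":{"commands":{"type":"array"},"fingers":{"type":"number"},"grip_force":{"type":"number"}},"required":["commands"]}

```bash
mkdir -p pics; python3 - <<'E'
from cell import *
import cv2
s=observe();print(s['time'],s['tool_pos'],s['tool_rot'],s['opening'])
for c in ['scene','top']:
    im=read_camera(c);cv2.imwrite(f'pics/{c}1.png',im[:,:,::-1])
    k=get_calibration(c);print(c,k['camera_matrix'].tolist(),k['world_from_camera'].round(3).tolist() if hasattr(k['world_from_camera'],'round') else k['world_from_camera'])
    for n in ['case','lid_hinge','stay_left','drawer_left']:
        print(n,[(r['at'],r['confidence']) for r in search_frame(c,n)][:3])
E
```

```text
0.0 [ 0.22672087 -0.47299045  0.18873498] [-3.14002962e+00 -1.97836458e-04  4.46799013e-01] 0.09196780044184871
scene [[525.1686264804384, 0.0, 320.47850994744584], [0.0, 525.1686264804384, 239.29135520224688], [0.0, 0.0, 1.0]] [[0.806, 0.414, -0.423, 0.302], [-0.592, 0.582, -0.558, -0.408], [0.015, 0.7, 0.714, 0.708], [0.0, 0.0, 0.0, 1.0]]
case [([0.6237, -0.0203, 0.092], 0.75), ([0.5682, 0.0764, 0.1056], 0.58)]
lid_hinge [([0.6903, 0.1173, 0.0952], 0.73)]
stay_left [([0.5655, 0.0787, 0.1028], 0.64)]
drawer_left [([0.5585, 0.0608, 0.0622], 0.91)]
top [[520.8232529801162, 0.0, 321.3014354523622], [0.0, 520.8232529801162, 242.695273894851], [0.0, 0.0, 1.0]] [[0.011, 0.995, -0.096, 0.593], [-1.0, 0.009, -0.015, 0.062], [-0.015, 0.096, 0.995, 0.925], [0.0, 0.0, 0.0, 1.0]]
case [([0.6386, 0.022, 0.0891], 0.81)]
lid_hinge [([0.698, 0.1233, 0.0987], 0.6)]
stay_left [([0.5737, 0.0748, 0.1081], 0.7)]
drawer_left []
```

View pics/scene1.png

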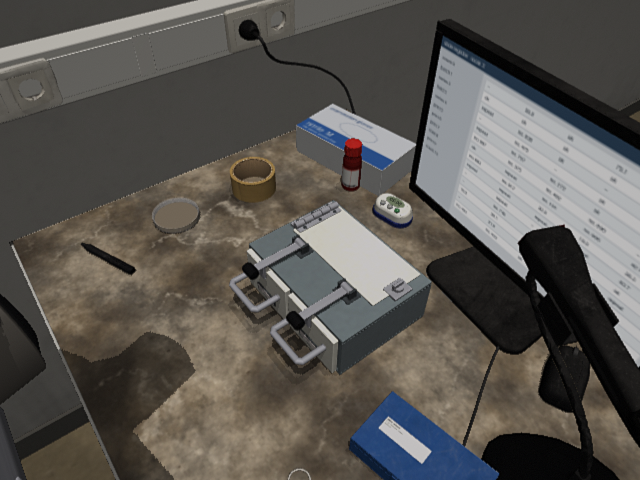

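View pics/top1.png

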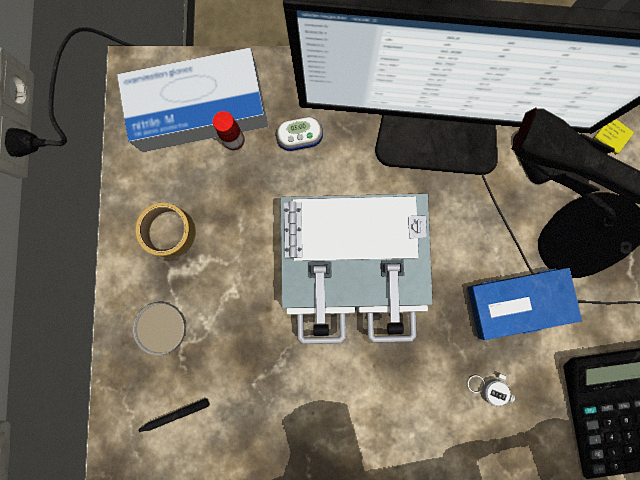

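The scene view puts the hinge on the left (+y) edge at about (317,215), and the catch on the right at (398,288). The top view agrees: hinge (292,228), catch (417,226). The left knob is at scene (251,270) and top (320,330), so the left drawer and stay are the ones to open.

```bash
cat > h.py <<'E'
import numpy as np,cv2
from cell import *
def P(k):
    W=np.array(k['world_from_camera']);F=np.diag([1,-1,-1,1.]);M=np.linalg.inv(W@F)
    return np.array(k['camera_matrix'])@M[:3]
def tri(k1,u1,k2,u2):
    X=cv2.triangulatePoints(P(k1),P(k2),np.float64(u1).reshape(2,1),np.float64(u2).reshape(2,1));X=(X[:3]/X[3]).ravel()
    e=[np.linalg.norm((lambda q:q[:2]/q[2])(P(k)@np.append(X,1))-u) for k,u in((k1,u1),(k2,u2))]
    return X.round(4),np.round(e,1)
E
python3 - <<'E'
from h import *
a=get_calibration('scene');b=get_calibration('top')
for n,u,v in [('knobL',(251,270),(320,330)),('knobR',(295,320),(394,328)),('hinge',(317,215),(292,228))]: print(n,*tri(a,u,b,v))
A=cv2.imread('pics/scene1.png')[230:380,210:360];B=cv2.imread('pics/top1.png')[240:360,270:440]
cv2.imwrite('pics/c1.png',np.hstack([cv2.resize(A,(400,400),interpolation=2),cv2.resize(B,(400,282),interpolation=2)[:282] if 0 else cv2.copyMakeBorder(cv2.resize(B,(400,282),interpolation=2),0,118,0,0,0)]))
E
```

```text
knobL [0.5363 0.0752 0.1017] [0.3 0.3]
knobR [ 0.5399 -0.04    0.0997] [0.3 0.2]
hinge [0.6966 0.1226 0.0942] [0.3 0.3]
```

View pics/c1.png

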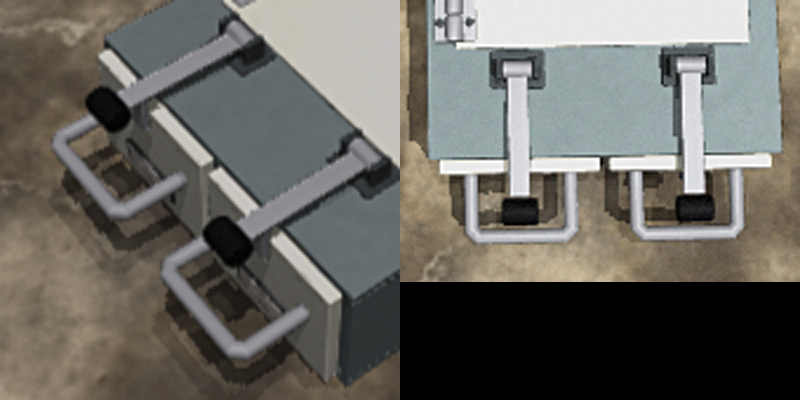

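The crop confirms the left knob at scene (250,270) and top (321,329.5), and the left handle bar's middle at scene (244,297) and top (322,340). The case yaw is about 0.03 rad. Next I hover near the left knob.

Request:
{"method": "step_arm", "body": {"commands": [{"translation": [0,0,-5],"roll": 0.104},{"translation": [0,0,-5],"roll": 0.104},{"translation": [0,0,-5],"roll": 0.104},{"translation": [0,0,-5],"roll": 0.104},{"translation": [16,-33.7,0],"roll": 0},{"translation": [16,-33.7,0],"roll": 0},{"translation": [16,-33.7,0],"roll": 0},{"translation": [16,-33.7,0],"roll": 0},{"translation": [16,-33.7,0],"roll": 0},{"translation": [16,-33.7,0],"roll": 0},{"translation": [16,-33.7,0],"roll": 0},{"translation": [16,-33.7,0],"roll": 0},{"translation": [16,-33.7,0],"roll": 0},{"translation": [16,-33.7,0],"roll": 0},{"translation": [16,-33.7,0],"roll": 0},{"translation": [16,-33.7,0],"roll": 0},{"translation": [16,-33.7,0],"roll": 0},{"translation": [16,-33.7,0],"roll": 0},{"translation": [16,-33.7,0],"roll": 0},{"translation": [16,-33.7,0],"roll": 0}], "fingers": 0.6}}

```text
time: 2.17
tool_pos: [0.4666, 0.0753, 0.2096]
tool_rot: [3.141, -0.001, 0.031]
contact_force: [1.0, -1.5, 0.1]
opening: 0.0552
grip_force: 0.0
```

```bash
python3 - <<'E'
from h import *
s=observe();print(s['time'],s['tool_pos'],s['tool_rot'],s['opening'])
a=get_calibration('scene');b=get_calibration('top');w=get_calibration('wrist')
print('bar',*tri(a,(243.9,296.9),b,(322.3,340.3)));print('knob',*tri(a,(250.1,270.5),b,(321,329.4)))
cv2.imwrite('pics/w1.png',read_camera('wrist')[:,:,::-1])
np.savez('w1',P=P(w))
for p in [(.536,.075,.102),(.54,-.04,.102),(.516,.075,.055)]:
    q=P(w)@np.append(p,1);print(q[:2]/q[2])
E
```

```text
2.1667 [0.46656716 0.07531892 0.20962765] [ 3.14137800e+00 -6.27849121e-04  3.10982560e-02] 0.05517958971197874
bar [0.5165 0.0718 0.0538] [0.5 0.5]
knob [0.536  0.0744 0.1015] [0.7 0.7]
[317.75710208 143.98834787]
[457.77986334 143.53094231]
[316.56398831 164.00450915]
```

View pics/w1.png

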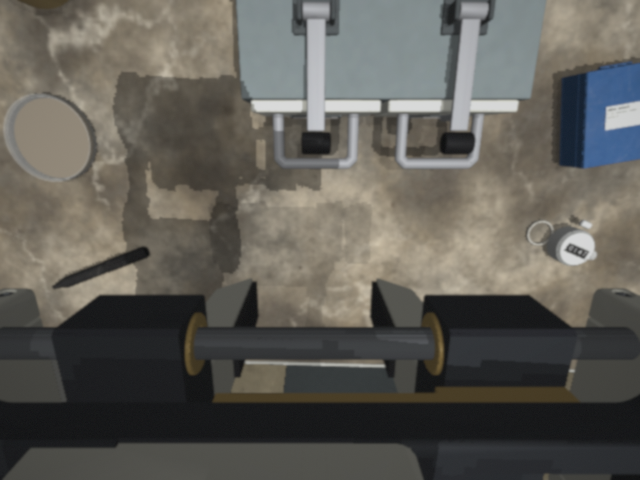

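The wrist view shows the left knob at (316,142), predicted (318,144), so the estimate holds to 1–2 mm. I descend onto the knob with the fingers along case y and close.

Request:
{"method": "step_arm", "body": {"commands": [{"translation": [35,1,0],"roll": 0},{"translation": [35.5,1,0],"roll": 0},{"translation": [0,0,30],"roll": 0},{"translation": [0,0,30],"roll": 0},{"translation": [0,0,25],"roll": 0},{"translation": [0,0,20],"roll": 0},{"translation": [0,0,15],"roll": 0},{"translation": [0,0,6],"roll": 0},{"translation": [0,0,0],"roll": 0}]}}

```text
time: 2.97
tool_pos: [0.5357, 0.0735, 0.0821]
tool_rot: [-3.142, 0.003, 0.031]
contact_force: [-0.9, 0.1, -0.6]
opening: 0.0551
grip_force: 0.0
```

Request:
{"method": "step_arm", "body": {"commands": [{"translation": [0,0,0],"roll": 0},{"translation": [0,0,0],"roll": 0},{"translation": [0,0,0],"roll": 0},{"translation": [0,0,0],"roll": 0},{"translation": [0,0,0],"roll": 0},{"translation": [0,0,0],"roll": 0}], "fingers": 0.15, "grip_force": 10}}

```text
time: 3.47
tool_pos: [0.5369, 0.0735, 0.0838]
tool_rot: [3.141, -0.001, 0.031]
contact_force: [0.4, 0.2, 0.4]
opening: 0.0196
grip_force: 0.0
```

Request:
{"method": "step_arm", "body": {"commands": [{"translation": [0,0,0],"roll": 0},{"translation": [0,0,0],"roll": 0}]}}

```text
time: 3.63
tool_pos: [0.5367, 0.0735, 0.0835]
tool_rot: [3.142, -0.0, 0.031]
contact_force: [0.8, -0.7, -0.4]
opening: 0.0144
grip_force: 0.0
```

```bash
python3 - <<'E'
from h import *
s=observe();print(s['time'],s['tool_pos'],s['opening'],s['grip_force'])
A=read_camera('wrist');B=read_camera('scene')
cv2.imwrite('pics/w2.png',np.hstack([cv2.resize(A[:,160:480],(400,600)),cv2.resize(B[200:350,190:340],(400,600))])[:,:,::-1])
E
```

```text
3.6333 [0.53670754 0.07352848 0.08349559] 0.01443336246870228 0.0
```

View pics/w2.png

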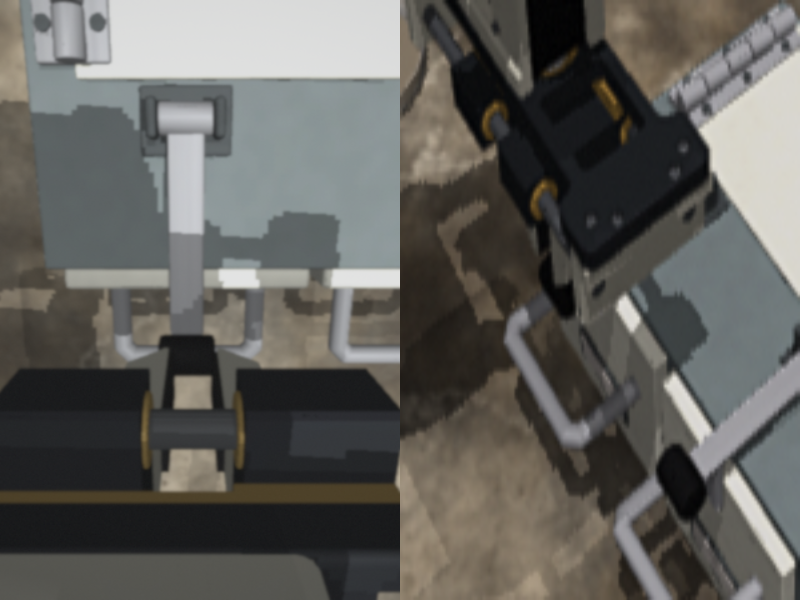

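The picture is ambiguous: the knob at crop (188,355) is near the fingertips, but the opening of 14 mm says it isn't pinched by its ends. I project the known points to sort this out.

```bash
python3 - <<'E'
from h import *
w=get_calibration('wrist');print(np.array(w['world_from_camera']).round(3))
s=observe();t=s['tool_pos'];print(t,s['opening'])
f=lambda p:(lambda q:(q[:2]/q[2]).round(0))(P(w)@np.append(p,1))
c=lambda u:((u-[160,0])*[1.25,1.25]).round(0)
for n,p in [('tcp',t),('grasp',t+[0,0,.019]),('tipL',t+[0,.007,0]),('tipR',t+[0,-.007,0]),('tipL28',t+[0,.014,0]),('tipR28',t+[0,-.014,0]),('knob',(.537,.0755,.102)),('knobL',(.537,.0875,.102)),('knobR',(.537,.0635,.102)),('knobtop',(.537,.0755,.111))]: print(n,f(p),c(f(p)))
E
```

```text
[[ 0.031  0.958  0.287  0.615]
 [-1.     0.03   0.008  0.076]
 [-0.001 -0.287  0.958  0.278]
 [ 0.     0.     0.     1.   ]]
[0.53667079 0.07351724 0.08340825] 0.013842122266227948
tcp [315. 271.] [194. 339.]
grasp [315. 285.] [194. 356.]
tipL [303. 271.] [179. 339.]
tipR [327. 272.] [209. 340.]
tipL28 [291. 271.] [164. 339.]
tipR28 [339. 272.] [224. 340.]
knob [311. 284.] [189. 355.]
knobL [289. 283.] [161. 354.]
knobR [334. 284.] [218. 355.]
knobtop [311. 291.] [189. 364.]
```

Request:
{"method": "step_arm", "body": {"commands": [{"translation": [0,0,0],"roll": 0},{"translation": [0,0,0],"roll": 0},{"translation": [0,0,0],"roll": 0}], "fingers": 0.0}}

```text
time: 3.98
tool_pos: [0.5367, 0.0735, 0.0834]
tool_rot: [3.142, -0.0, 0.031]
contact_force: [0.2, 0.2, 0.2]
opening: 0.001
grip_force: 0.0
```

```bash
python3 - <<'E'
from h import *
A=read_camera('wrist');s=observe();print(s['opening'],s['grip_force'])
cv2.imwrite('pics/w3.png',cv2.resize(A[220:400,200:440],(800,600),interpolation=2)[:,:,::-1])
E
```

```text
0.0002956876136103838 0.0
```

View pics/w3.png

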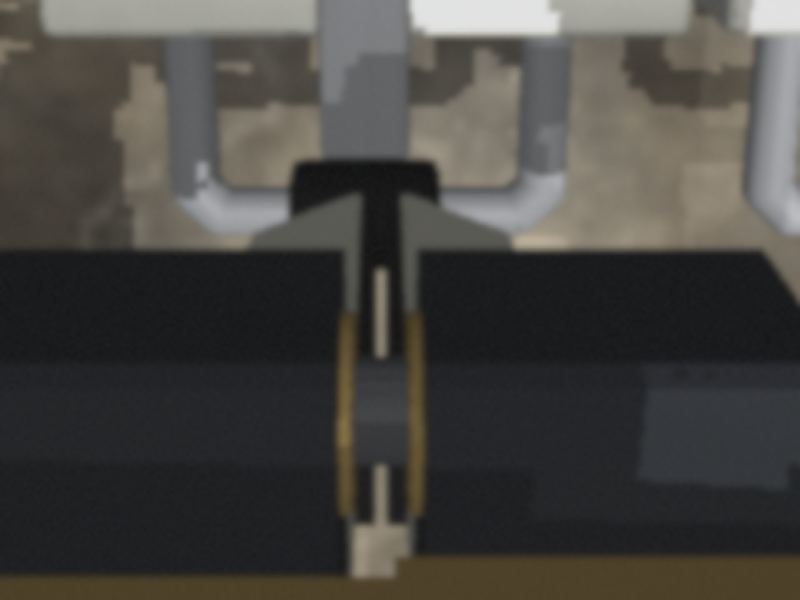

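The fingers are fully shut and lie in front of the knob (crop (365,190)), so the knob isn't between the pads. I check the side view.

```bash
python3 - <<'E'
from h import *
B=read_camera('scene');k=get_calibration('scene');s=observe();t=s['tool_pos']
f=lambda p:(lambda q:(q[:2]/q[2]))(P(k)@np.append(p,1))
u0,v0=200,190
I=cv2.resize(B[v0:v0+120,u0:u0+160],(800,600),interpolation=2)[:,:,::-1].copy()
for n,p in [('tcp',t),('grasp',t+[0,0,.019]),('g47',t+[0,0,.066]),('knob',(.537,.0755,.102))]:
    u=f(p);c=((u-[u0,v0])*5).round().astype(int);print(n,u.round(1),c);cv2.circle(I,tuple(int(x) for x in c),4,(0,0,255) if n!='knob' else (0,255,0),1)
cv2.imwrite('pics/s3.png',I)
E
```

```text
tcp [252.4 278.3] [262 442]
grasp [251.4 270.3] [257 401]
g47 [248.9 249.1] [244 295]
knob [251.  269.6] [255 398]
```

View pics/s3.png

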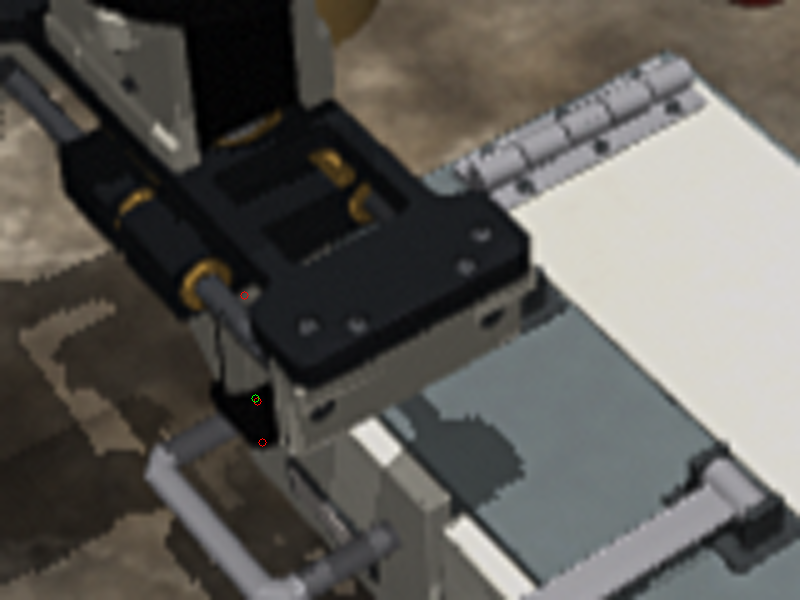

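Both views agree that the fingertips stop just above the knob's top. The side view shows the grey finger ending at crop (235,388) with the whole black knob below it, and the wrist view shows the shut fingers covering the knob. So the real fingertips are about 28 mm higher than the reported TCP, and about 2 mm too far right. I raise, open, and descend step by step while watching force.

Request:
{"method": "step_arm", "body": {"commands": [{"translation": [0,0,-8],"roll": 0},{"translation": [0,-2.2,0],"roll": 0},{"translation": [0,0,0],"roll": 0},{"translation": [0,0,0],"roll": 0},{"translation": [0,0,0],"roll": 0},{"translation": [0,0,0],"roll": 0},{"translation": [0,0,8],"roll": 0},{"translation": [0,0,5],"roll": 0},{"translation": [0,0,5],"roll": 0},{"translation": [0,0,4],"roll": 0},{"translation": [0,0,0],"roll": 0}], "fingers": 0.48}}

```text
time: 5.0
tool_pos: [0.5358, 0.0757, 0.0681]
tool_rot: [3.142, 0.002, 0.031]
contact_force: [-0.5, 0.2, 0.1]
opening: 0.0441
grip_force: 0.0
```

Request:
{"method": "step_arm", "body": {"commands": [{"translation": [0,0,4],"roll": 0},{"translation": [0,0,4],"roll": 0},{"translation": [0,0,0],"roll": 0}]}}

```text
time: 5.25
tool_pos: [0.5362, 0.0757, 0.0606]
tool_rot: [3.142, 0.001, 0.031]
contact_force: [-0.4, 0.6, -0.8]
opening: 0.0442
grip_force: 0.0
```

Request:
{"method": "step_arm", "body": {"commands": [{"translation": [0,0,0],"roll": 0},{"translation": [0,0,0],"roll": 0},{"translation": [0,0,0],"roll": 0},{"translation": [0,0,0],"roll": 0},{"translation": [0,0,0],"roll": 0}], "fingers": 0.1}}

```text
time: 5.67
tool_pos: [0.5367, 0.076, 0.0616]
tool_rot: [-3.141, -0.0, 0.031]
contact_force: [-0.8, 2.0, 0.4]
opening: 0.0238
grip_force: 10.0
```

The knob is now pinched: opening 23.8 mm, which matches its 24 mm width, with 10 N of grip. I lift it along the arc of 95 mm radius.

Request:
{"method": "step_arm", "body": {"commands": [{"translation": [0.5,0,-9.3],"roll": 0},{"translation": [1.4,0,-9.2],"roll": 0},{"translation": [2.3,0,-9.0],"roll": 0},{"translation": [3.1,0,-8.8],"roll": 0},{"translation": [4.0,0,-8.4],"roll": 0},{"translation": [4.8,0,-8.0],"roll": 0},{"translation": [5.5,0,-7.5],"roll": 0},{"translation": [6.3,0,-6.9],"roll": 0},{"translation": [0,0,0],"roll": 0}]}}

```text
time: 6.42
tool_pos: [0.5658, 0.0768, 0.1304]
tool_rot: [-3.141, -0.002, 0.031]
contact_force: [-1.9, 3.1, 2.2]
opening: 0.0237
grip_force: 10.0
```

Request:
{"method": "step_arm", "body": {"commands": [{"translation": [6.9,0,-6.3],"roll": 0},{"translation": [7.5,0,-5.5],"roll": 0},{"translation": [8.0,0,-4.8],"roll": 0},{"translation": [8.4,0,-4.0],"roll": 0},{"translation": [8.8,0,-3.1],"roll": 0},{"translation": [9.0,0,-2.3],"roll": 0},{"translation": [9.2,0,-1.4],"roll": 0},{"translation": [9.8,0,-0.4],"roll": 0},{"translation": [0,0,0],"roll": 0},{"translation": [0,0,0],"roll": 0}]}}

```text
time: 7.25
tool_pos: [0.6327, 0.0789, 0.1572]
tool_rot: [-3.141, -0.002, 0.031]
contact_force: [-0.2, 2.6, 4.4]
opening: 0.0237
grip_force: 10.0
```

```bash
python3 - <<'E'
from h import *
B=read_camera('scene');T=read_camera('top')
cv2.imwrite('pics/s4.png',np.hstack([cv2.resize(B[160:340,200:380],(400,400)),cv2.resize(T[200:360,260:440],(400,400))])[:,:,::-1])
E
```

```text
(no output)
```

View pics/s4.png

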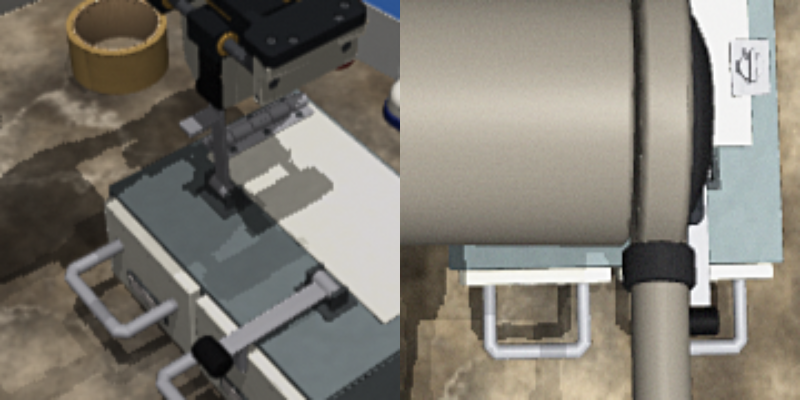

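The stay stands upright: in the scene crop the strap rises straight from its pivot at (220,185), and the right stay is still down. I release it, rise clear and go above the left handle. The real fingers are short, so I will pinch the handle across its two sides with the fingers along case y, which keeps the gripper's body clear of the case.

Request:
{"method": "step_arm", "body": {"commands": [{"translation": [0,0,0],"roll": 0},{"translation": [0,0,0],"roll": 0},{"translation": [0,0,0],"roll": 0},{"translation": [0,0,0],"roll": 0},{"translation": [0,0,-15],"roll": 0},{"translation": [0,0,-25],"roll": 0},{"translation": [0,0,-15],"roll": 0},{"translation": [-20,0,0],"roll": 0},{"translation": [-35,0,0],"roll": 0},{"translation": [-35,0,0],"roll": 0},{"translation": [-24,0,0],"roll": 0},{"translation": [0,0,0],"roll": 0}], "fingers": 0.45}}

```text
time: 8.35
tool_pos: [0.5138, 0.0751, 0.2115]
tool_rot: [3.141, 0.003, 0.031]
contact_force: [1.0, 0.7, 0.4]
opening: 0.0414
grip_force: 0.0
```

Request:
{"method": "step_arm", "body": {"commands": [{"translation": [0,0,20],"roll": 0},{"translation": [0,0,20],"roll": 0},{"translation": [0,0,20],"roll": 0},{"translation": [0,0,0],"roll": 0},{"translation": [0,0,0],"roll": 0}], "fingers": 1.0}}

```text
time: 8.77
tool_pos: [0.518, 0.075, 0.1507]
tool_rot: [3.141, 0.002, 0.031]
contact_force: [0.2, 0.2, 0.3]
opening: 0.0699
grip_force: 0.0
```

```bash
python3 - <<'E'
from h import *
A=read_camera('wrist');B=read_camera('scene');s=observe();print(s['time'],s['tool_pos'],s['opening'])
cv2.imwrite('pics/w5.png',np.hstack([cv2.resize(A[60:420,160:480],(400,450)),cv2.resize(B[160:360,190:368],(400,450))])[:,:,::-1])
w=get_calibration('wrist')
for p in [(.517,.0755,.055),(.517,.0455,.055),(.517,.1055,.055)]:
    q=P(w)@np.append(p,1);u=q[:2]/q[2];print(u,(u-[160,60])*1.25)
E
```

```text
8.8667 [0.51914569 0.07503842 0.15234892] 0.07790717775999055
[314.02578208 231.36000051] [192.53222761 214.20000063]
[349.17224477 232.42633544] [236.46530596 215.5329193 ]
[278.82236641 230.29193763] [148.52795801 212.86492204]
```

View pics/w5.png

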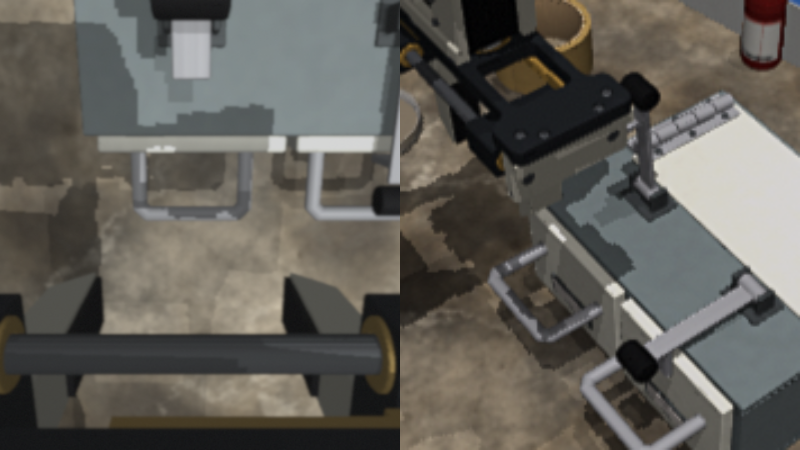

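The left stay holds upright: knob at scene crop (640,90). The handle's middle is at wrist crop (191,212), within about 1 mm of the prediction, and its outer width is about 80 mm. Before descending I check the extent of the gripper body from the earlier picture.

```bash
python3 - <<'E'
from h import *
k=get_calibration('scene');K=np.array(k['camera_matrix']);W=np.array(k['world_from_camera'])
def ray(u): 
    d=np.linalg.inv(K)@[*u,1];d*=[1,-1,-1];return W[:3,3],W[:3,:3]@d
for c in [(300,450),(530,300),(535,240),(290,385)]:
    o,d=ray((200+c[0]/5,190+c[1]/5))
    for yp in (-.0215,):
        t=(yp-o[1])/d[1];print(c,(o+t*d-[.5367,.0735,.0834]).round(3))
E
```

```text
(300, 450) [-0.036 -0.095  0.113]
(530, 300) [ 0.035 -0.095  0.124]
(535, 240) [ 0.037 -0.095  0.146]
(290, 385) [-0.037 -0.095  0.138]
```

The body spans ±37 mm in x and its main block starts well above the fingers, so there is room. I descend astride the handle.

Request:
{"method": "step_arm", "body": {"commands": [{"translation": [2,-1.5,0],"roll": 0},{"translation": [0,0,0],"roll": 0},{"translation": [0,0,30],"roll": 0},{"translation": [0,0,30],"roll": 0},{"translation": [0,0,30],"roll": 0},{"translation": [0,0,16],"roll": 0},{"translation": [0,0,0],"roll": 0}]}}

```text
time: 9.45
tool_pos: [0.5179, 0.0767, 0.0424]
tool_rot: [-3.142, 0.006, 0.031]
contact_force: [-0.8, -1.2, 0.2]
opening: 0.0919
grip_force: 0.0
```

Request:
{"method": "step_arm", "body": {"commands": [{"translation": [0,0,6],"roll": 0},{"translation": [0,0,6],"roll": 0},{"translation": [0,0,0],"roll": 0}]}}

```text
time: 9.7
tool_pos: [0.5205, 0.0767, 0.0336]
tool_rot: [3.141, -0.001, 0.031]
contact_force: [-0.1, 0.1, -0.2]
opening: 0.0921
grip_force: 0.0
```

Request:
{"method": "step_arm", "body": {"commands": [{"translation": [0,0,6],"roll": 0},{"translation": [0,0,6],"roll": 0},{"translation": [0,0,0],"roll": 0}]}}

```text
time: 9.95
tool_pos: [0.5196, 0.0767, 0.0206]
tool_rot: [3.142, 0.001, 0.031]
contact_force: [-1.0, -0.4, -0.7]
opening: 0.0914
grip_force: 0.0
```

Request:
{"method": "step_arm", "body": {"commands": [{"translation": [0,0,0],"roll": 0},{"translation": [0,0,0],"roll": 0},{"translation": [0,0,0],"roll": 0},{"translation": [0,0,0],"roll": 0}], "fingers": 0.6, "grip_force": 25}}

```text
time: 10.28
tool_pos: [0.5206, 0.0759, 0.0223]
tool_rot: [3.14, -0.001, 0.031]
contact_force: [-3.9, -0.3, 17.2]
opening: 0.07
grip_force: 8.8
```

An upward push of 17 N while closing means the tips meet the round rods above mid-height. I open, go 8 mm lower and close again.

Request:
{"method": "step_arm", "body": {"commands": [{"translation": [0,0,0],"roll": 0},{"translation": [0,0,0],"roll": 0},{"translation": [0,0,0],"roll": 0},{"translation": [0,0,0],"roll": 0},{"translation": [0,0,4],"roll": 0},{"translation": [0,0,4],"roll": 0},{"translation": [0,0,0],"roll": 0},{"translation": [0,0,0],"roll": 0}], "fingers": 1.0}}

```text
time: 10.95
tool_pos: [0.5196, 0.0767, 0.0127]
tool_rot: [3.142, 0.001, 0.031]
contact_force: [-0.2, 0.5, -0.1]
opening: 0.092
grip_force: 0.0
```

Request:
{"method": "step_arm", "body": {"commands": [{"translation": [0,0,0],"roll": 0},{"translation": [0,0,0],"roll": 0},{"translation": [0,0,0],"roll": 0},{"translation": [0,0,0],"roll": 0},{"translation": [0,0,0],"roll": 0}], "fingers": 0.6}}

```text
time: 11.37
tool_pos: [0.5201, 0.0756, 0.0133]
tool_rot: [3.14, 0.0, 0.031]
contact_force: [-0.2, -4.9, -1.0]
opening: 0.0788
grip_force: 25.0
```

The handle is gripped firmly (79 mm, 25 N). I pull straight back.

Request:
{"method": "step_arm", "body": {"commands": [{"translation": [-3,0,0],"roll": 0},{"translation": [-6,0,0],"roll": 0},{"translation": [-8,0,0],"roll": 0},{"translation": [-8,0,0],"roll": 0},{"translation": [-8,0,0],"roll": 0},{"translation": [0,0,0],"roll": 0}]}}

```text
time: 11.87
tool_pos: [0.4857, 0.0745, 0.0133]
tool_rot: [3.14, 0.001, 0.032]
contact_force: [-0.8, -6.3, -1.4]
opening: 0.0786
grip_force: 25.0
```

Request:
{"method": "step_arm", "body": {"commands": [{"translation": [-8,0,0],"roll": 0},{"translation": [-8,0,0],"roll": 0},{"translation": [-8,0,0],"roll": 0},{"translation": [-8,0,0],"roll": 0},{"translation": [-8,0,0],"roll": 0},{"translation": [-7,0,0],"roll": 0},{"translation": [-5,0,0],"roll": 0},{"translation": [-3,0,0],"roll": 0},{"translation": [0,0,0],"roll": 0},{"translation": [0,0,0],"roll": 0}]}}

```text
time: 12.7
tool_pos: [0.4316, 0.0729, 0.0133]
tool_rot: [3.14, 0.001, 0.031]
contact_force: [-2.1, -8.6, -1.1]
opening: 0.0787
grip_force: 25.0
```

Request:
{"method": "step_arm", "body": {"commands": [{"translation": [-1.5,0,0],"roll": 0},{"translation": [0,0,0],"roll": 0}]}}

```text
time: 12.87
tool_pos: [0.4309, 0.0728, 0.0133]
tool_rot: [3.14, -0.001, 0.031]
contact_force: [1.1, -8.1, -3.1]
opening: 0.079
grip_force: 25.0
```

Request:
{"method": "step_arm", "body": {"commands": [{"translation": [0,0,0],"roll": 0},{"translation": [0,0,0],"roll": 0},{"translation": [0,0,0],"roll": 0},{"translation": [0,0,0],"roll": 0},{"translation": [0,0,0],"roll": 0},{"translation": [0,0,-15],"roll": 0},{"translation": [0,0,-30],"roll": 0},{"translation": [0,0,-35],"roll": 0},{"translation": [0,0,-35],"roll": 0},{"translation": [0,0,-35],"roll": 0},{"translation": [-20,0,0],"roll": 0},{"translation": [0,0,0],"roll": 0},{"translation": [0,0,0],"roll": 0}], "fingers": 1.0}}

```text
time: 13.95
tool_pos: [0.4101, 0.0735, 0.1633]
tool_rot: [3.142, -0.0, 0.031]
contact_force: [-0.2, -1.1, -0.3]
opening: 0.0918
grip_force: 0.0
```

```bash
python3 - <<'E'
from h import *
A=read_camera('wrist');B=read_camera('scene');s=observe();print(s['time'],s['tool_pos'],s['contact_force'])
cv2.imwrite('pics/w6.png',np.hstack([cv2.resize(A[0:360,160:480],(400,450)),cv2.resize(B[160:360,190:368],(400,450))])[:,:,::-1])
E
```

```text
14.05 [0.41052908 0.0733904  0.1625273 ] [-0.57736521  0.13627136  0.01540264]
```

View pics/w6.png

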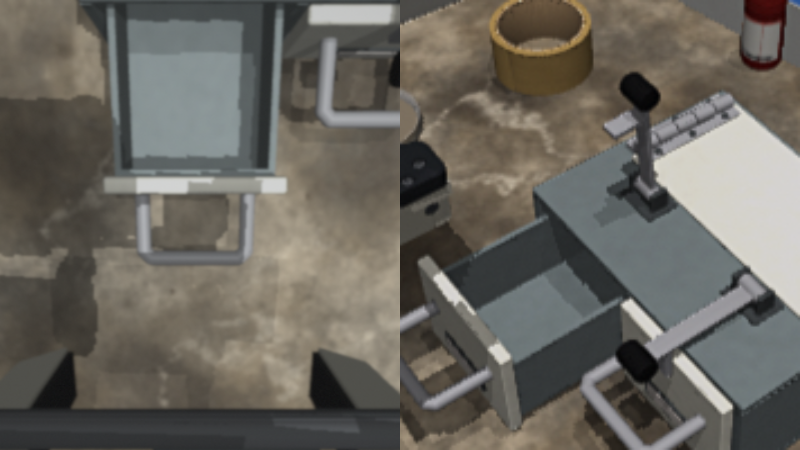

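The left drawer is wide open (front at scene crop (470,340)) and the left stay is upright with its knob at (640,90). The right stay is down, the right drawer is shut, and the gripper is clear.

```bash
python3 -c "
from cell import *
print(hand_in())"
```

```text
the job is handed in; nothing more can be done
None
```

The left (hinge-side) stay was lifted upright and its drawer then pulled wide open, about 90 mm; the right stay is still down with its drawer shut, the gripper is clear, and the job was handed in at about 14 s of the 48 s allowed.

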